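# Find the rocking corner of the instrument plate and press its shim flat

### The arm

A 6-joint arm with a two-finger parallel gripper is mounted at the origin on the work surface; the furniture and walls round the work are solid. World frame = base frame: x ahead of the robot, y to its left, z up, the work surface at z = 0. Lengths are in m, angles in degrees, forces in N, time in s.
With the tool pointing down it reaches from about 0.325 to 0.9 m from the base axis. Payload 6.1 kg.
Tool frame: the origin (TCP) lies midway between the tips of the shut fingers; the grasp point (between the pads) lies r.grasp_offset behind it (r.grasp_offset is the distance from the TCP to the grasp point, in m); z points along the fingers, y is the line along which they close (so a half turn about z gives the same grasp; the last joint's range is limited). The gripper opens to 85 mm and grips with 20 to 120 N. Pads are 22 mm wide; open, the fingers measure 114 mm over their backs; the gripper's body (76 mm by 85 mm) begins 54 mm behind the grasp point. The pads swing forward as they close: fully open they stand 13 mm farther back than shut.
Start: joints at [68.405, 12.628, 87.462, -0, 79.91, -7.225], TCP at [0.155, 0.605, 0.231] pointing down, gripper open.
Joint ranges: [-170.65, 170.65], [-52.31, 119.04], [5.05, 147.46], [-71.25, 251.25], [11.57, 151.72], [-153.62, 153.62]. Speed limits (degrees/s): [147.25, 147.25, 172.46, 180, 180, 180].

### API

Orientations are given as [roll, pitch, yaw] about the fixed x, y, z axes, in that order (R = Rz(yaw) Ry(pitch) Rx(roll)).
In Python, from station import r gives the robot as it stands.
- The arm moves only by the shell command python3 -m pendant 'ROWS' [FORCE]. ROWS is text: rows parted by semicolons, each of 5 numbers parted by spaces: the shift along the tool's x, y, z as a fraction of full scale, then the turn about the tool's z as a fraction of full scale, then the opening, from 0 (shut) to 1 (fully open). In form: dx dy dz spin gripper; .... A call has exactly 10 rows; each row shifts and turns the commanded pose from where the row before left it, along the tool's axes as they then stand; what a row does not reach is not made up. Full scale, the value 1, is 0.25 m for a shift and 180 degrees for a turn. A row lasts 1/8 s, in which the tool goes at most 62.5 mm and 10.7 degrees, less where a joint would pass 70% of its speed; a pose out of reach is approached as far as the arm can. A call with a number of a shift or a turn outside -1 to 1 is refused whole. A call with a gripper value outside its range is refused whole. The fingers move at their own pace and stop on an object; FORCE is the grip in N (left out, the last holds). Time passes only in rows, so rows that do not move let the fingers close, or fill a call up. It gives the time, the measured TCP pose, the force, the opening and the grip force at its end, in the units of the state.
- r.get_state(): the state, without advancing time (a new reading comes with each control period).
- r.capture(name): name is "scene" or "side" or "wrist"; returns a dict with "img" (480x640x3 uint8, red, green, blue), "intrinsics" (3x3 intrinsics, pixels), "distortion" ([k1, k2, p1, p2, k3] as OpenCV has them; the pictures are not rectified), "eye" and "rotation" of the camera in the world. Camera axes: x right, y up, looking along -z (the intrinsics and any distortion apply to the point x, -y, -z); pixel columns grow to the right and rows downward; lengths in m; the calibration is good to about 2 mm. A picture is of the moment at which its call begins. There is no depth.
- r.job_done(): hands the job in; it is judged then, once.
The state is a dict: "t": time; "qpos": joint angles; "qd": joint speeds; "effort": joint torques, N m; "ee_pos": TCP position; "tcp_rot": TCP orientation; "ft_force": force on the tool from outside, world axes, zero at the start; "moment": the same for the moment, N m; "finger_gap": finger opening in m; "gripper_force": force on a finger pad.
Only numpy, scipy, OpenCV 4.12 (cv2) and the standard library are available. Lean on these libraries where they do the work, as an engineer would, in place of code of your own. Each camera call takes 0.05 s, during which the arm holds its last target. There are 200 camera calls.

### The job

The instrument plate stands on four feet and one of its corners rocks. Press down on the plate's ears at their blue dots, one after another, until you find the one that gives, then press that corner's orange shim paddle down fully flat. Leave the other three shims raised, do not lift or shove the plate, and leave the timer and the vial where they are.

Things in the scene. Friction and masses are not known exactly. Their poses are not given: they have to be found in the camera images.
- plate: Loose aluminium plate, 0.8 kg, 10 mm thick, grid of dark holes: slab 150 (x) by 112 mm (y) with four ears on its long sides, each 28 (x) by 52 mm (y), a blue dot (radius 8 mm) on each at x +-55, y +-88 mm. Origin: centre of underside, 28 mm above the bench; z up, x away from the robot (front is -x), y left. It just rests on four feet, one below each dot; which foot is springy differs by start
- base: Fixed dark steel sheet on the bench below it all, 205 (x) by 226 mm (y), 4 mm thick; frame on the bench below the plate's centre, turned as the plate is. At each corner a fork shim, a lever hinged across y 26 mm in front (-x) of the foot, 24 mm above the bench: its fork straddles the foot below the ear, its orange paddle (26 x 28 mm) juts out in front of the ear, sloping up
- ear_front_left (a point): Point on the top face of the plate's front left ear, at the blue dot, right above that corner's foot: press straight down here to test this corner
- paddle_front_left (a point): Point fixed to the base, about 2 mm above the middle of the front left corner's orange paddle while raised (that middle is about 43 mm above the bench; laid flat, 30 mm, where it stops). Push straight down here to lay that shim flat
- ear_front_right (a point): Point on the top face of the plate's front right ear, at the blue dot, right above that corner's foot: press straight down here to test this corner
- paddle_front_right (a point): Point fixed to the base, about 2 mm above the middle of the front right corner's orange paddle while raised (that middle is about 43 mm above the bench; laid flat, 30 mm, where it stops). Push straight down here to lay that shim flat
- ear_back_left (a point): Point on the top face of the plate's back left ear, at the blue dot, right above that corner's foot: press straight down here to test this corner
- paddle_back_left (a point): Point fixed to the base, about 2 mm above the middle of the back left corner's orange paddle while raised (that middle is about 43 mm above the bench; laid flat, 30 mm, where it stops). Push straight down here to lay that shim flat
- ear_back_right (a point): Point on the top face of the plate's back right ear, at the blue dot, right above that corner's foot: press straight down here to test this corner
- paddle_back_right (a point): Point fixed to the base, about 2 mm above the middle of the back right corner's orange paddle while raised (that middle is about 43 mm above the bench; laid flat, 30 mm, where it stops). Push straight down here to lay that shim flat
- foot_soft (a joint): How far the springy foot is pressed down. Pressed at its dot, that ear starts to sink at about 3.5 N, meets a stop 5 mm (0.005) lower at about 5.5 N and springs back when let go (0). The other three are rigid and sink less than 1 mm. It looks like the others and its place is not told; its shim laid flat blocks the sinking
- shim_a (a joint): Angle of one fork shim: 0 as found (paddle raised), 0.55 rad fully flat (stop). It stays where it is left; pressing the paddle takes about 7 to 9 N. Which corner it sits at differs from start to start and is not told by its letter. This one belongs to the springy foot's corner
- shim_b (a joint): Angle of one fork shim: 0 as found (paddle raised), 0.55 rad fully flat (stop). It stays where it is left; pressing the paddle takes about 7 to 9 N. Which corner it sits at differs from start to start and is not told by its letter. This one belongs to a rigid corner
- shim_c (a joint): Angle of one fork shim: 0 as found (paddle raised), 0.55 rad fully flat (stop). It stays where it is left; pressing the paddle takes about 7 to 9 N. Which corner it sits at differs from start to start and is not told by its letter. This one belongs to a rigid corner
- shim_d (a joint): Angle of one fork shim: 0 as found (paddle raised), 0.55 rad fully flat (stop). It stays where it is left; pressing the paddle takes about 7 to 9 N. Which corner it sits at differs from start to start and is not told by its letter. This one belongs to a rigid corner
- timer: White lab timer, 58 x 58 x 20 mm, lying loose near the plate's centre; origin: centre of underside
- vial_orange: Amber vial with orange cap, 22 mm across, 48 mm high, standing on the bench to the left of the work; origin: centre of underside
Things that resemble listed ones, but are neither listed nor needed, are in the scene too. Leave any green, red or yellow look-alike of the part that bears shim_b alone.

How it is judged (in metres and radians):
On the way, in this order (a step that is already met when the one before it is completed fails the run):
1. the corner that rocks has been pressed down by at least 2.5 mm (value of joint foot_soft above 0.0025 m), for 0.1 s.
2. the shim of that corner has been pressed flat (value of joint shim_a above 0.47 rad), for 0.2 s.
At the end, for the whole second after the job is handed in: Springy corner's shim flat (over 0.47 of 0.55 rad), other three raised (under 0.12); plate level within 0.02 rad, at rest, within 12 mm of its start, springy foot up within 2 mm; timer and vial within 20 mm of their starts, vial upright within 0.1 rad (value of joint shim_a above 0.47 rad and value of joint each of shim_b, shim_c, shim_d below 0.12 rad and value of joint foot_soft below 0.002 m and angle between plate's own z axis and vertical below 0.02 rad and distance of plate from where it was at the start of the episode below 0.012 m and linear speed of plate below 0.01 m/s and angle between vial_orange's own z axis and vertical below 0.1 rad and distance of each of timer, vial_orange from where it was at the start of the episode below 0.02 m); the robot touches nothing.
It fails at once if a shim at a rigid corner is pressed down (past 0.15 rad) (value of joint any of shim_b, shim_c, shim_d above 0.15 rad).
It fails at once if the plate is shoved or lifted out of place (by more than 20 mm), or its centre is raised by more than 8 mm (distance of plate from where it was at the start of the episode above 0.02 m or height (world z) of plate above 0.036 m).
It fails at once if the timer or vial is moved by more than 30 mm (distance of any of timer, vial_orange from where it was at the start of the episode above 0.03 m).
It also fails if it takes over 51 s, if anything falls off the work surface, if the arm or the gripper's body presses on something with over 40 N, if the wrist force passes 120 N, or if a joint passes its speed limit or range.

## Working session

There is one attempt and no reset: what is moved stays moved. The work goes in short steps, Python scripts to look and compute and a shell command to move; the robot and the scene stay as the last step left them, time stands still between calls to the robot, and variables do not carry over. Pictures are saved under pics/ and viewed, at most 10 in all, crops included, and the job is handed in when it is done.

```bash
mkdir -p pics; ls; python3 - <<'E'
from station import r
import cv2,json
s=r.get_state();print(s, r.grasp_offset)
for n in("scene","side"):
    c=r.capture(n);cv2.imwrite(f"pics/{n}0.png",c["img"][...,::-1]);print(n,c["eye"],c["distortion"])
E
```

```text
pics
{'t': 0.0, 'qpos': array([ 6.84039947e+01,  1.26722607e+01,  8.75277654e+01,  2.13517808e-03,
        7.99115673e+01, -7.22483920e+00]), 'qd': array([-0.08821282,  0.07242783, -0.02831702, -0.0207864 ,  0.03169335,
        0.02335667]), 'effort': array([ 8.43900598e-04, -4.96887231e+01, -3.89402962e+01, -2.27325393e-05,
        1.07174524e-02,  1.20002713e-05]), 'ee_pos': array([0.15488552, 0.60486144, 0.23021301]), 'tcp_rot': array([-1.79889557e+02, -1.61190935e-02,  1.65628442e+02]), 'ft_force': array([-0.80827951,  0.10098416, -0.00599416]), 'moment': array([-0.00231887, -0.02590465,  0.02432652]), 'gripper_force': 0.0, 'finger_gap': 0.08527391533837948} 0.0187
scene [0.03055681 0.47689864 0.51284716] [-0.05098976  0.          0.          0.          0.        ]
side [ 0.47325889 -0.79320494  0.41827047] [-0.01706355  0.          0.          0.          0.        ]
```

View pics/scene0.png

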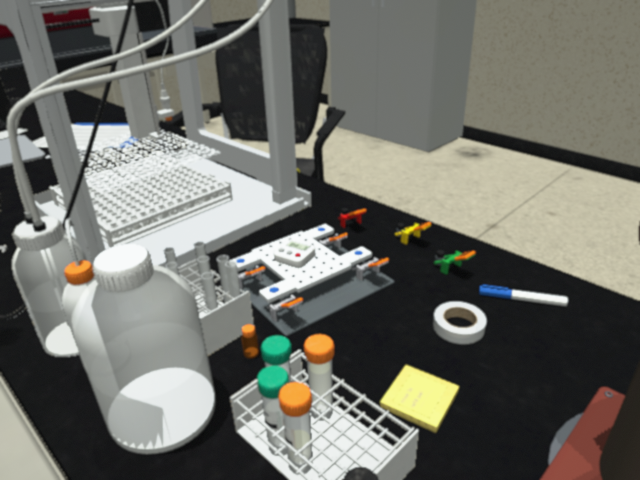

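View pics/side0.png

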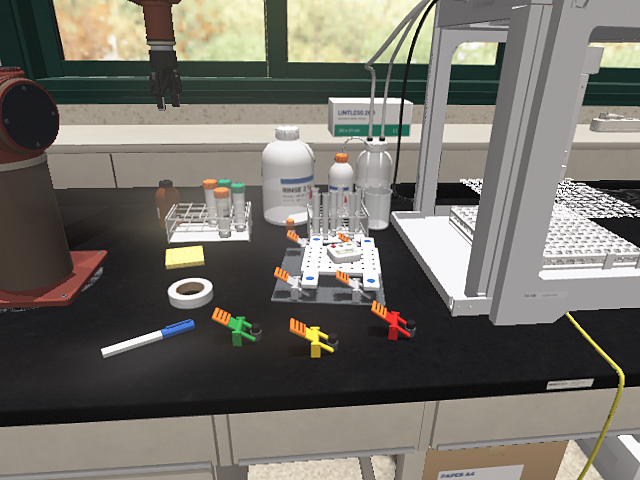

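The scene view shows the dots near (240,261), (273,289), (322,230) and (362,253). The side view shows them near (317,239), (358,240), (312,281) and (370,281). I'll cast rays for these onto z=0.038.

```bash
cat > h.py <<'E'
import numpy as np,cv2
from station import r
def ray(c,px):
    n=cv2.undistortPoints(np.array([[px]],float),c["intrinsics"],np.array(c["distortion"]))[0,0]
    return np.array(c["eye"]),np.array(c["rotation"])@np.array([n[0],-n[1],-1.])
def onz(c,px,z):
    e,d=ray(c,px);return e+d*(z-e[2])/d[2]
def blobs(c,lo,hi,amin=6):
    hsv=cv2.cvtColor(c["img"],cv2.COLOR_RGB2HSV)
    m=cv2.inRange(hsv,np.array(lo),np.array(hi))
    n,l,st,ce=cv2.connectedComponentsWithStats(m)
    return [(ce[i],st[i,4]) for i in range(1,n) if st[i,4]>=amin]
BLUE=((100,120,60),(125,255,255)); ORANGE=((5,150,120),(18,255,255))
E
python3 - <<'E'
from h import *
np.set_printoptions(precision=4,suppress=True)
for n in("scene","side"):
    c=r.capture(n);print(n)
    for p,a in blobs(c,*BLUE):
        q=onz(c,p,.038)
        if 200<p[0]<400 and p[1]>220: print("blue",p,a,q)
    for p,a in blobs(c,*ORANGE): 
        if 200<p[0]<480 and p[1]>200:print("or",p,a,onz(c,p,.043))
E
```

```text
sceneTraceback (most recent call last):
  File "<stdin>", line 6, in <module>
  File "h.py", line 7, in onz
    e,d=ray(c,px);return e+d*(z-e[2])/d[2]
                                      ~^^^
IndexError: invalid index to scalar variable.
```

```bash
sed -i 's/np.array(c\["rotation"\])@/R.from_euler("xyz",c["rotation"],degrees=True).as_matrix()@/; 1a from scipy.spatial.transform import Rotation as R' h.py
python3 - <<'E'
from h import *
np.set_printoptions(precision=4,suppress=True)
for n in("scene","side"):
    c=r.capture(n);print(n,c["rotation"])
    for p,a in blobs(c,*BLUE):
        q=onz(c,p,.038)
        if 200<p[0]<400 and p[1]>220: print("blue",p,a,q)
    for p,a in blobs(c,*ORANGE): 
        if 200<p[0]<480 and p[1]>200:print("or",p,a,onz(c,p,.043))
E
```

```text
scene [  59.5074    1.4699 -135.736 ]
blue [321.    228.625] 8 [ 0.6354 -0.1194  0.038 ]
blue [358.5 252.5] 12 [ 0.5252 -0.1019  0.038 ]
blue [240.4286 260.1429] 14 [0.6618 0.0546 0.038 ]
blue [273.5 289.5] 26 [0.5529 0.0725 0.038 ]
or [357.6286 211.6143] 70 [ 0.623  -0.2123  0.043 ]
or [422.6441 225.5593] 59 [ 0.4925 -0.2507  0.043 ]
or [338.2364 236.2545] 55 [ 0.5849 -0.1138  0.043 ]
or [465.6087 254.837 ] 92 [ 0.3775 -0.2133  0.043 ]
or [379.4118 261.6176] 68 [ 0.4745 -0.0974  0.043 ]
or [255.1695 270.0508] 59 [0.612  0.0614 0.043 ]
or [292.4146 301.8659] 82 [0.5018 0.0783 0.043 ]
or [248.1136 330.1667] 132 [0.5    0.1653 0.043 ]
or [318.6484 347.8824] 731 [0.4011 0.1233 0.043 ]
or [251.7167 350.7   ] 60 [0.4633 0.1884 0.043 ]
or [294.5034 398.5726] 882 [0.3601 0.2058 0.043 ]
side [65.0102 -0.7647 -5.6806]
blue [316.3333 238.6667] 9 [0.5524 0.0718 0.038 ]
blue [367.2727 240.5455] 11 [0.6613 0.0542 0.038 ]
blue [309.5 278. ] 20 [ 0.5246 -0.1035  0.038 ]
blue [370.6364 280.2727] 22 [ 0.6333 -0.1202  0.038 ]
or [289.8261 221.3478] 23 [0.4981 0.1658 0.043 ]
or [292.1562 235.2969] 64 [0.5004 0.0823 0.043 ]
or [343.02 237.42] 50 [0.6095 0.0632 0.043 ]
or [280.7155 273.8103] 116 [ 0.4731 -0.093   0.043 ]
or [341.9451 276.7033] 91 [ 0.5823 -0.1121  0.043 ]
or [378.5183 309.5427] 164 [ 0.6246 -0.2233  0.043 ]
or [220.8657 316.0231] 216 [ 0.3804 -0.2223  0.043 ]
or [297.2995 327.2183] 197 [ 0.495  -0.2606  0.043 ]
```

```bash
python3 - <<'E'
from h import *
np.set_printoptions(precision=3,suppress=True)
S=r.capture("scene");D=r.capture("side")
def tri(a,b):
    e1,d1=ray(S,a);e2,d2=ray(D,b);t=np.linalg.lstsq(np.c_[d1,-d2],e2-e1,rcond=None)[0]
    p,q=e1+d1*t[0],e2+d2*t[1];return (p+q)/2,np.linalg.norm(p-q)
print("bigbottle cap",tri((122,255),(287,130)))
print("orange cap bottle",tri((78,268),(341,157)))
print("clear bottle cap",tri((38,228),(374,145)))
print("rack near corner",onz(S,(250,325),0),onz(S,(208,357),0), "side",onz(D,(312,238),0))
print("gantry foot corner",onz(S,(310,200),0),"side",onz(D,(452,313),0),onz(D,(395,215),0))
for px in((223,257),(200,243),(170,250)): print("tube top z.1",onz(S,px,.1))
E
```

```text
bigbottle cap (array([0.501, 0.308, 0.232]), np.float64(0.0068400758382652395))
orange cap bottle (array([0.638, 0.319, 0.16 ]), np.float64(0.004692469069374721))
clear bottle cap (array([0.726, 0.33 , 0.19 ]), np.float64(0.007658612952487504))
rack near corner [0.551 0.127 0.   ] [0.539 0.214 0.   ] side [0.55  0.163 0.   ]
gantry foot corner [ 0.798 -0.247  0.   ] side [ 0.768 -0.179  0.   ] [ 0.79   0.305 -0.   ]
tube top z.1 [0.607 0.122 0.1  ]
tube top z.1 [0.669 0.122 0.1  ]
tube top z.1 [0.687 0.167 0.1  ]
```

```bash
python3 - <<'E'
import cv2
a=cv2.imread("pics/scene0.png")[180:380,130:430];b=cv2.imread("pics/side0.png")[130:330,240:540]
import numpy as np
cv2.imwrite("pics/z.png",cv2.resize(np.vstack([a,b]),None,fx=1.5*.98,fy=1.5*.98,interpolation=cv2.INTER_CUBIC))
E
```

```text
(no output)
```

View pics/z.png

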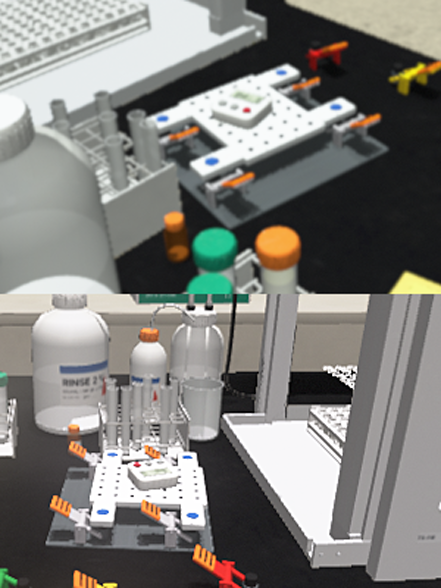

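The rack of tubes stands close to the left ears (tubes at y≈0.122). The rest is clear. I'll raise the tool, align it with the plate, and travel at a safe height to the front right ear.

```bash
python3 -m pendant '0 0 -0.16 -0.029 0;-0.12 -0.16 0 0 0;-0.12 -0.16 0 0 0;-0.12 -0.16 0 0 0;-0.12 -0.16 0 0 0;-0.12 -0.16 0 0 0;-0.12 -0.16 0 0 0;-0.12 -0.16 0 0 0;-0.12 -0.16 0 0 0;-0.12 -0.16 0 0 0' 40
```

```text
t: 1.6
ee_pos: [0.365, 0.2056, 0.2716]
tcp_rot: [180.0, 0.1, 170.9]
ft_force: [0.8, -0.5, -0.9]
finger_gap: 0.0
gripper_force: 0.0
```

```bash
python3 -m pendant '-0.118 -0.159 0 0 0;-0.118 -0.159 0 0 0;-0.118 -0.159 0 0 0;-0.118 -0.159 0 0 0;-0.118 -0.159 0 0 0;-0.118 -0.159 0 0 0;-0.118 -0.159 0 0 0;0 0 0.2 0 0;0 0 0.2 0 0;0 0 0.2 0 0'
python3 - <<'E'
from h import *
np.set_printoptions(precision=4,suppress=True)
print(r.get_state()["ee_pos"])
c=r.capture("wrist");cv2.imwrite("pics/w1.png",c["img"][...,::-1]);
for p,a in blobs(c,*BLUE): print(p,a,onz(c,p,.038))
for p,a in blobs(c,*ORANGE): print("o",p,a,onz(c,p,.043))
E
```

```text
t: 2.85
ee_pos: [0.5241, -0.1007, 0.12]
tcp_rot: [-180.0, 0.0, 170.8]
ft_force: [-0.0, -0.5, 0.9]
finger_gap: -0.0
gripper_force: 0.0
[ 0.5241 -0.1007  0.12  ]
[590.591  254.1775] 445 [0.553  0.0695 0.038 ]
[317.0258 255.892 ] 426 [ 0.526  -0.1048  0.038 ]
[558.44 396.28] 300 [0.6622 0.0526 0.038 ]
[319.6842 400.7719] 114 [ 0.6381 -0.1212  0.038 ]
o [61.9166 36.0386] 2409 [ 0.381  -0.2179  0.043 ]
o [614.1741 174.6109] 1321 [0.5022 0.0767 0.043 ]
o [315.7171 174.7765] 1347 [ 0.4741 -0.097   0.043 ]
o [ 72.0646 249.4646] 1130 [ 0.4955 -0.2554  0.043 ]
o [579.4868 337.5286] 717 [0.6107 0.062  0.043 ]
o [203.1509 415.2642] 53 [ 0.6329 -0.2067  0.043 ]
```

View pics/w1.png

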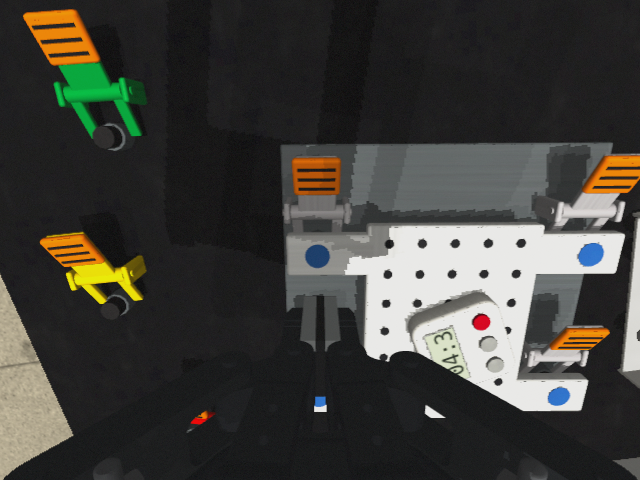

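The wrist view shows the front right dot at (317,256), in line with the shut fingers, and its paddle at (316,175). Next I'll go down to just touching.

```bash
python3 -m pendant '-0.007 -0.01 0.1 0 0;0 0 0.1 0 0;0 0 0.1 0 0;0 0 0.01 0 0;0 0 0.004 0 0;0 0 0.004 0 0;0 0 0.004 0 0;0 0 0.004 0 0;0 0 0.004 0 0;0 0 0 0 0'
```

```text
t: 4.15
ee_pos: [0.5253, -0.1032, 0.0387]
tcp_rot: [180.0, -0.0, 170.9]
ft_force: [-0.4, -0.6, -1.5]
finger_gap: 0.0
gripper_force: 0.0
```

```bash
python3 -m pendant '0 0 0.002 0 0;0 0 0.002 0 0;0 0 0 0 0;0 0 0 0 0;0 0 0 0 0;0 0 0 0 0;0 0 0 0 0;0 0 0 0 0;0 0 0 0 0;0 0 0 0 0'; python3 -c "
from station import r
s=r.get_state();print(s['ee_pos'],s['ft_force'])"
```

```text
t: 5.4
ee_pos: [0.5254, -0.1032, 0.038]
tcp_rot: [-180.0, 0.0, 170.9]
ft_force: [-2.4, -0.0, 4.2]
finger_gap: -0.0
gripper_force: 2.7
[ 0.52541896 -0.10321181  0.03804044] [-2.40467604 -0.02104715  4.18741042]
```

```bash
python3 -m pendant '0 0 0.003 0 0;0 0 0.003 0 0;0 0 0 0 0;0 0 0 0 0;0 0 0 0 0;0 0 0 0 0;0 0 0 0 0;0 0 0 0 0;0 0 0 0 0;0 0 0 0 0'
```

```text
t: 6.65
ee_pos: [0.5255, -0.1032, 0.0379]
tcp_rot: [-180.0, -0.0, 170.9]
ft_force: [-7.7, 2.6, 17.1]
finger_gap: -0.0003
gripper_force: 8.6
```

Front right is rigid: it didn't sink at 17 N. Next is back right.

```bash
python3 -m pendant '0 0 -0.16 0 0;-0.11 0.001 0 0 0;-0.11 0.001 0 0 0;-0.11 0.001 0 0 0;-0.11 0.001 0 0 0;0 0 0.13 0 0;0 0 0.012 0 0;0 0 0.008 0 0;0 0 0.006 0 0;0 0 0 0 0'; python3 -m pendant '0 0 0 0 0;0 0 0 0 0;0 0 0 0 0;0 0 0 0 0;0 0 0 0 0;0 0 0 0 0;0 0 0 0 0;0 0 0 0 0;0 0 0 0 0;0 0 0 0 0'
```

```text
t: 7.9
ee_pos: [0.6344, -0.1198, 0.0381]
tcp_rot: [-180.0, 0.1, 170.8]
ft_force: [-0.0, -0.1, 0.2]
finger_gap: -0.0003
gripper_force: 0.0
t: 9.15
ee_pos: [0.6344, -0.1198, 0.038]
tcp_rot: [-180.0, 0.0, 170.9]
ft_force: [-3.0, 0.7, 6.3]
finger_gap: -0.0003
gripper_force: 2.9
```

```bash
python3 -m pendant '0 0 0.006 0 0;0 0 0 0 0;0 0 0 0 0;0 0 0 0 0;0 0 0 0 0;0 0 0 0 0;0 0 0 0 0;0 0 0 0 0;0 0 0 0 0;0 0 0 0 0'
```

```text
t: 10.4
ee_pos: [0.6345, -0.1198, 0.038]
tcp_rot: [-180.0, 0.0, 170.9]
ft_force: [-6.6, 0.9, 14.5]
finger_gap: 0.0001
gripper_force: 7.2
```

Back right is rigid too. Next is back left.

```bash
python3 -m pendant '0 0 -0.22 0 0;0.001 0.175 0 0 0;0.001 0.175 0 0 0;0.001 0.175 0 0 0;0.001 0.175 0 0 0;0 0 0.188 0 0;0 0 0.012 0 0;0 0 0.008 0 0;0 0 0.006 0 0;0 0 0 0 0'; python3 -m pendant '0 0 0.006 0 0;0 0 0 0 0;0 0 0 0 0;0 0 0 0 0;0 0 0 0 0;0 0 0 0 0;0 0 0 0 0;0 0 0 0 0;0 0 0 0 0;0 0 0 0 0'
```

```text
t: 11.65
ee_pos: [0.6611, 0.0527, 0.0381]
tcp_rot: [-180.0, 0.0, 170.8]
ft_force: [-1.3, 0.4, 3.7]
finger_gap: -0.0
gripper_force: 1.4
t: 12.9
ee_pos: [0.6612, 0.0527, 0.038]
tcp_rot: [-180.0, 0.0, 170.8]
ft_force: [-6.5, -1.4, 12.3]
finger_gap: 0.0003
gripper_force: 5.8
```

Back left is rigid, so it should be front left. I'll confirm by pressing it.

```bash
python3 -m pendant '0 0 -0.16 0 0;0.11 0.001 0 0 0;0.11 0.001 0 0 0;0.11 0.001 0 0 0;0.11 0.001 0 0 0;0 0 0.128 0 0;0 0 0.012 0 0;0 0 0.008 0 0;0 0 0.006 0 0;0 0 0 0 0'; python3 -m pendant '0 0 0.006 0 0;0 0 0.006 0 0;0 0 0 0 0;0 0 0 0 0;0 0 0 0 0;0 0 0 0 0;0 0 0 0 0;0 0 0 0 0;0 0 0 0 0;0 0 0 0 0'
```

```text
t: 14.15
ee_pos: [0.5535, 0.0716, 0.0381]
tcp_rot: [180.0, 0.1, 170.8]
ft_force: [0.2, -0.6, 1.0]
finger_gap: 0.0001
gripper_force: 0.4
t: 15.4
ee_pos: [0.5533, 0.0717, 0.0353]
tcp_rot: [180.0, 0.1, 170.9]
ft_force: [-1.3, -0.1, 6.7]
finger_gap: 0.0002
gripper_force: 3.0
```

It gives: 2.7 mm at about 5 N. I'll press a little deeper to be sure.

```bash
python3 -m pendant '0 0 0.006 0 0;0 0 0.004 0 0;0 0 0 0 0;0 0 0 0 0;0 0 0 0 0;0 0 0 0 0;0 0 0 0 0;0 0 0 0 0;0 0 0 0 0;0 0 0 0 0'
```

```text
t: 16.65
ee_pos: [0.5535, 0.0715, 0.0337]
tcp_rot: [180.0, 0.1, 170.8]
ft_force: [-5.1, -2.9, 13.8]
finger_gap: -0.0
gripper_force: 3.8
```

The front left corner is the springy one. Now its paddle.

```bash
python3 -m pendant '0 0 -0.22 0 0;0.105 0 0 0 0;0.105 -0.002 0 0 0;0 0 0.1 0 0;0 0 0.062 0 0;0 0 0.01 0 0;0 0 0.01 0 0;0 0 0.01 0 0;0 0 0.01 0 0;0 0 0 0 0'; python3 -m pendant '0 0 0.01 0 0;0 0 0.01 0 0;0 0 0.006 0 0;0 0 0 0 0;0 0 0 0 0;0 0 0 0 0;0 0 0 0 0;0 0 0 0 0;0 0 0 0 0;0 0 0 0 0'
```

```text
t: 17.9
ee_pos: [0.5008, 0.0797, 0.0365]
tcp_rot: [180.0, -0.0, 170.8]
ft_force: [-2.9, 0.5, 4.8]
finger_gap: 0.0001
gripper_force: 2.3
t: 19.15
ee_pos: [0.4999, 0.0798, 0.0299]
tcp_rot: [-180.0, -0.2, 170.9]
ft_force: [-5.1, -0.4, 7.5]
finger_gap: 0.0003
gripper_force: 4.0
```

```bash
python3 -m pendant '0 0 0.006 0 0;0 0 0.004 0 0;0 0 0 0 0;0 0 0 0 0;0 0 0 0 0;0 0 0 0 0;0 0 0 0 0;0 0 0 0 0;0 0 0 0 0;0 0 0 0 0'
```

```text
t: 20.4
ee_pos: [0.5, 0.0798, 0.0296]
tcp_rot: [-180.0, -0.2, 170.9]
ft_force: [-15.5, 1.0, 28.7]
finger_gap: 0.0001
gripper_force: 14.3
```

It has reached its stop (29 N, z = 0.0296). I'll lift off and check with a picture.

```bash
python3 -m pendant '0 0 -0.02 0 0;0 0 -0.1 0 0;0 0 -0.2 0 0;0.1 0 -0.2 0 0;0.15 0 -0.05 0 0;0.15 0 0 0 0;0 0 0 0 0;0 0 0 0 0;0 0 0 0 0;0 0 0 0 0'
python3 - <<'E'
from h import *
np.set_printoptions(precision=4,suppress=True)
c=r.capture("side");w=r.capture("wrist")
for p,a in blobs(c,*BLUE):
    if 200<p[0]<400 and p[1]>220: print(p,onz(c,p,.038))
cv2.imwrite("pics/e.png",np.vstack([cv2.resize(c["img"][200:320,240:420],(540,360),interpolation=2),cv2.resize(w["img"],(320,240)).repeat(1,0) if 0 else cv2.copyMakeBorder(cv2.resize(w["img"],(320,240)),0,0,110,110,0)])[...,::-1])
E
```

```text
t: 21.65
ee_pos: [0.4024, 0.0953, 0.1696]
tcp_rot: [-180.0, -0.0, 170.8]
ft_force: [0.2, 0.5, -0.3]
finger_gap: 0.0003
gripper_force: 0.0
[316.3333 238.6667] [0.5524 0.0718 0.038 ]
[367.2727 240.5455] [0.6613 0.0542 0.038 ]
[309.5 278. ] [ 0.5246 -0.1035  0.038 ]
[370.6364 280.2727] [ 0.6333 -0.1202  0.038 ]
```

View pics/e.png

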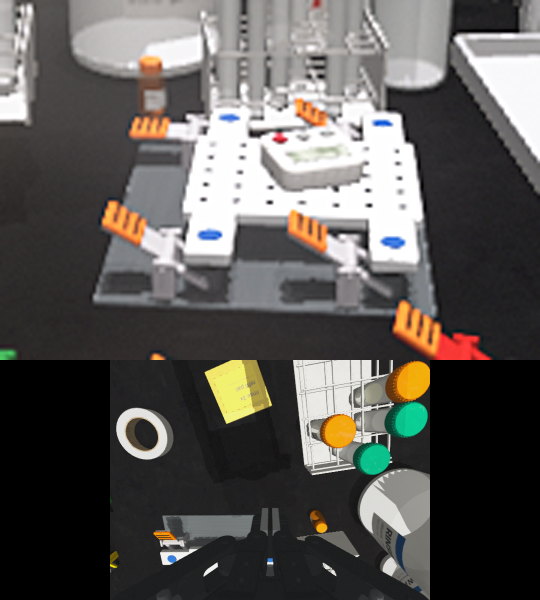

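The front left paddle at (150,128) is flat and the other three are still raised. The plate's dots haven't moved, and the timer and vial are in place.

```bash
python3 -c "
from station import r
print(r.job_done())"
```

```text
the job is handed in; nothing more can be done
None
```

The front left corner was the springy one: its ear sank about 4 mm, while the other three didn't sink at 12–17 N. I pressed its shim flat to the stop, left the other three raised with the plate, timer and vial in place, and handed the job in at about 22 s; no verdict was returned.

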